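# Load a battery cell into a spring-contact holder

## Task

Load the blue battery cell into the empty spring-contact holder: push its flat end in under the hood against the spring plate, then, keeping the spring pressed, tip the red-ringed nub end down in front of the red contact block, so that the cell lies level and fully home in both saddles with its nub against the contact. Let go of it there, and leave the other things on the bench where they are.

Things in the scene. Friction and masses are not known exactly. Their poses are not given: they have to be found in the camera images.
- cell: Blue cylindrical battery cell, 38 mm in diameter, 120 mm long over all, about 0.25 kg, lying in the white rest. Origin: on its axis, at half length. Its x axis runs along it from the flat steel end (x = -60 mm) to the nub end: the can ends at x = +54, a steel nub of 16 mm diameter goes on to x = +60. Red ring round the can at x = 40 to 52. Take it from above across its middle.
- nub_tip (a point): Centre of the tip of the cell's nub (cell x = +60 mm).
- flat_end (a point): Centre of the cell's flat end (cell x = -60 mm).
- holder: Fixed battery holder on an aluminium base plate 200 x 76 x 6 mm (x from -112 to +88 mm). Origin: on the bench top below the middle of the seated cell; z up; x from the spring end to the red contact; a seated cell has its x along holder x. Black V saddles at x = -36 and +36 mm (14 mm thick, 60 mm wide, tops at z = 24 mm) carry the cell with its axis at z = 31 mm; the sides between them are open.
- seat (a point): Point of the holder at x = 0, y = 0, z = 31 mm: where the cell's origin lies when fully home. Axes as the holder's.
- hood_mouth (a point): Middle of the mouth of the grey hood at the holder's spring end (holder x = -52, z = 31 mm; axes as the holder's). The hood is open towards +x and reaches back to x = -108; inner width 46 mm, roof underside at z = 58 mm, roof top at z = 63 mm. The roof covers the last 8 mm of a seated cell, so the flat end goes in beneath it from the +x side, tilted, not from above.
- spring_plate (a joint): Travel of the brass spring plate in the hood (40 mm wide, z = 11 to 53 mm) towards holder -x, in m: 0 free (face at holder x = -50 mm), 0.010 with the cell seated, 0.024 at its stop. Spring 700 N/m: 7 N with the cell seated, 17 N at the stop. While the nub end tips down past the contact, the plate must be pressed some 3 mm deeper than when seated.
- contact (a point): Fixed contact of the holder, brass face on a red block: this point lies on the face at holder x = +60, z = 31 mm; axes as the holder's. 46 mm wide, 10 mm thick, top at z = 36 mm. The gap from here to the free spring plate is 110 mm, the cell is 120 mm long.
- rest: Fixed white rest that holds the cell at the start: base 120 x 76 x 6 mm with two V saddles like the holder's at x = -36 and +36 mm; cell axis 31 mm above the bench. Origin on the bench top under its middle, z up, x along the cell.
- timer: White bench timer, 29 x 75 x 62 mm, standing at the back of the bench; origin under its middle. Leave alone.
- tape_1: Roll of tan tape lying flat, 100 mm across, 25 mm high; origin under its middle. Leave alone.
- petri_dish: Closed cream agar plate, 65 mm across, 15 mm high; origin under its middle. Leave alone.
- parts_cup: Small grey open cup, 54 mm across, 36 mm high; origin under its middle. Leave alone.

How it is judged:
On the way:
1. the cell's flat end, under the hood, presses the spring plate in by more than 7 mm while its nub end is still raised (cell tilted more than 4 degrees) (value of joint spring_plate above 0.007 m and angle between cell's own x axis and vertical below 1.5 rad and contact force between cell and spring_plate above 0.5 N and distance between flat_end and seat below 0.09 m), for 0.1 s.
At the end, for the whole second after the job is handed in: The cell lies at rest in the holder, within 4 mm of its seat in every direction and within 0.07 rad of the bay's axis, nub end at the red contact, with the spring plate pressed in 6 to 14 mm (x of cell in the frame of seat between -0.004 and 0.004 m and y of cell in the frame of seat between -0.004 and 0.004 m and z of cell in the frame of seat between -0.004 and 0.004 m and angle between the x axis of cell and the x axis of seat, either way round below 0.07 rad and x of nub_tip in the frame of seat above 0.05 m and value of joint spring_plate between 0.006 and 0.014 m and linear speed of cell below 0.01 m/s); the robot touches nothing.
It fails at once if the timer, tape roll, agar plate or cup is moved more than 30 mm (distance of any of timer, tape_1, petri_dish, parts_cup from where it was at the start of the episode above 0.03 m).
It also fails if it takes over 38 s, if anything falls off the work surface, if the arm or the gripper's body presses on something with over 40 N, if the wrist force passes 120 N, or if a joint passes its speed limit or range.

## Robot

A 6-joint arm with a two-finger parallel gripper is mounted at the origin on a cart in front of the work surface, level with it; the furniture and walls round the work are solid. World frame = base frame: x ahead of the robot, y to its left, z up, the work surface at z = 0. Lengths are in m, angles in rad, forces in N, time in s.
With the tool pointing down it reaches from about 0.375 to 0.975 m from the base axis. Payload 3.8 kg.
Tool frame: the origin (TCP) lies at the very end of the fingers, on their centre line; the grasp point (between the pads) lies bot.hold_point_z behind it (bot.hold_point_z is the distance from the TCP to the grasp point, in m); z points along the fingers, y is the line along which they close (so a half turn about z gives the same grasp; the last joint's range is limited). The gripper opens to 85 mm and grips with 20 to 120 N. Pads are 22 mm wide; open, the fingers measure 114 mm over their backs; the gripper's body (76 mm by 85 mm) begins 54 mm behind the grasp point. The pads swing forward as they close: fully open they stand 13 mm farther back than shut.
Start: joints at [1.296, 0.264, 1.604, -0, 1.274, -0.037], TCP at [0.159, 0.656, 0.231] pointing down, gripper open.
Joint ranges: [-2.63, 2.63], [-0.94, 2.18], [0.31, 2.57], [-1.31, 4.45], [0, 2.66], [-2.55, 2.55]. Speed limits (rad/s): [2.57, 2.57, 3.14, 3.14, 3.14, 3.14].

## Interface

Orientations are given as a rotation vector (axis times angle).
In Python, from workcell import bot gives the robot as it stands.
- The arm moves only by the shell command python3 jog.py 'ROWS' [OPENING] [FORCE]. ROWS is a JSON list of rows, 1 to 5 of them, each written [[dx, dy, dz], turn]: dx, dy, dz in m, then a turn about the tool's z in rad; each row shifts and turns the commanded pose from where the row before left it, along the tool's axes as they then stand; what a row does not reach is not made up. A row lasts 1/8 s, in which the tool goes at most 0.0625 m and 0.188 rad, less where a joint would pass 70% of its speed; a pose out of reach is approached as far as the arm can. OPENING is the opening from 0.0 (shut) to 1.0 (fully open), set as the command begins (- or left out keeps the last). The fingers move at their own pace and stop on an object; FORCE is the grip in N (left out, the last holds). Time passes only in rows, so rows that do not move let the fingers close. It prints the time, the measured TCP pose, the force, the opening and the grip force at its end. Input that does not fit is refused with a message, and nothing moves.
- bot.read_state(): the state, without advancing time (a new reading comes with each control period).
- bot.read_camera(name): name is "scene" or "top"; returns the picture (420x560x3 uint8, red, green, blue); there is no depth.
- bot.camera_info(name): a dict with "intrinsics" (3x3 intrinsics, pixels), "extrinsics" (4x4, takes a point from camera to world coordinates). Camera axes: x right, y down, z forward; pixel columns grow to the right and rows downward; lengths in m; the calibration is good to about 2 mm. A picture is of the moment at which its call begins. camera_info takes no time and is no camera call.
- bot.finish_job(): hands the job in; it is judged then, once.
The state is a dict: "time": time; "q": joint angles; "joint_vel": joint speeds; "joint_torque": joint torques, N m; "tool_pos": TCP position; "tcp_rot": TCP orientation; "wrist_force": force on the tool from outside, world axes, zero at the start; "torque": the same for the moment, N m; "width": opening from 0.0 (shut) to 1.0 (fully open); "grip_force": force on a finger pad.
Only numpy, scipy, OpenCV 4.12 (cv2) and the standard library are available. Lean on these libraries where they do the work, as an engineer would, in place of code of your own. Each camera call takes 0.05 s, during which the arm holds its last target. There are 200 camera calls.

## Working session

There is one attempt and no reset: what is moved stays moved. The work goes in short steps, Python scripts to look and compute and a shell command to move; the robot and the scene stay as the last step left them, time stands still between calls to the robot, and variables do not carry over. Pictures are saved under pics/ and viewed, at most 10 in all, crops included, and the job is handed in when it is done.

```bash
ls; mkdir -p pics
python3 - <<'E'
from workcell import bot
import cv2,numpy as np
for n in("scene","top"):
    im=bot.read_camera(n); cv2.imwrite(f"pics/{n}0.png",im[:,:,::-1])
    c=bot.camera_info(n); print(n,np.round(c["intrinsics"],2).tolist(),np.round(c["extrinsics"],4).tolist())
print(bot.read_state(),bot.hold_point_z)
E
```

```text
jog.py
pics
workcell.py
scene [[406.54, 0.0, 279.01], [0.0, 406.54, 213.8], [0.0, 0.0, 1.0]] [[0.7947, -0.3243, 0.5132, 0.0299], [-0.6065, -0.3898, 0.6929, -0.687], [-0.0247, -0.8619, -0.5064, 0.5945], [0.0, 0.0, 0.0, 1.0]]
top [[524.38, 0.0, 287.69], [0.0, 524.38, 208.87], [0.0, 0.0, 1.0]] [[-0.0183, -0.9933, 0.1144, 0.4102], [-0.9997, 0.02, 0.0141, 0.0544], [-0.0163, -0.1141, -0.9933, 1.551], [0.0, 0.0, 0.0, 1.0]]
{'time': 0.1, 'q': array([ 1.29607844e+00,  2.64659456e-01,  1.60522857e+00, -2.14743901e-05,
        1.27371915e+00, -3.68639785e-02]), 'joint_vel': array([ 0.0006322 , -0.00211613, -0.00357883, -0.00010435, -0.00124216,
        0.00241855]), 'joint_torque': array([ 9.71314284e-05, -5.16700673e+01, -3.68591273e+01, -8.44368424e-05,
        6.23849861e-03,  3.15763407e-05]), 'tool_pos': array([0.15884754, 0.65536311, 0.23010369]), 'tcp_rot': array([-0.37269524, -3.11911147,  0.0031308 ]), 'wrist_force': array([0.60321108, 0.39391856, 0.35495311]), 'torque': array([-0.03567258,  0.02819975,  0.01962644]), 'grip_force': 0.0, 'width': 1.0015341180953137} 0.0187
```
View pics/top0.png

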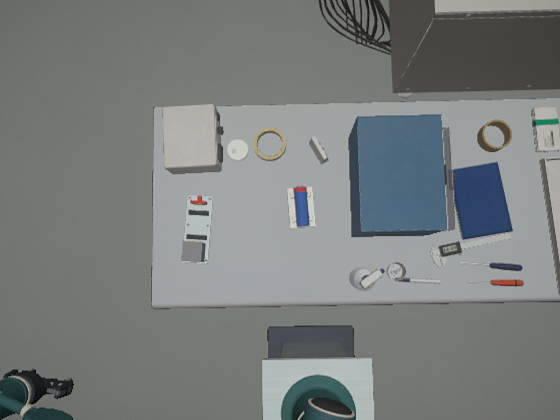

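View pics/scene0.png

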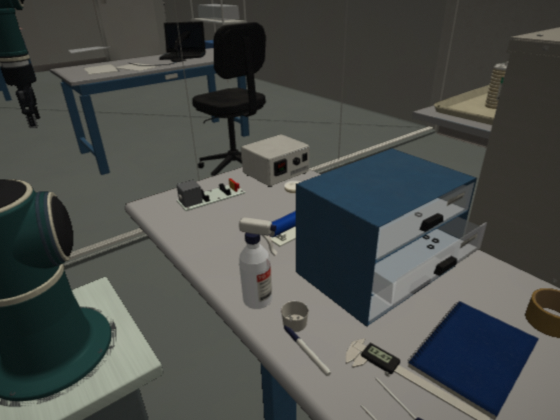

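The top view shows the cell near (302,206) with its red ring at the upper end. The holder is near (198,228), with the red contact at (199,200) and the hood at (193,250). The blue box to the right starts at column 350. In the scene view a spray bottle partly hides the rest.

Create h.py:
```python
import numpy as np,cv2
from workcell import bot
def ray(n,px,z):
    c=bot.camera_info(n);K=np.array(c["intrinsics"]);T=np.array(c["extrinsics"])
    d=T[:3,:3]@np.linalg.solve(K,[px[0],px[1],1.]);o=T[:3,3];return (o+d*(z-o[2])/d[2])[:2]
def proj(n,p):
    c=bot.camera_info(n);K=np.array(c["intrinsics"]);T=np.array(c["extrinsics"])
    q=K@(T[:3,:3].T@(np.array(p)-T[:3,3]));return q[:2]/q[2]
def blob(m,box):
    k=np.zeros(m.shape,np.uint8);x0,y0,x1,y1=box;k[y0:y1,x0:x1]=m[y0:y1,x0:x1]
    ys,xs=np.nonzero(k);return len(xs),np.array([xs.mean(),ys.mean()]),cv2.minAreaRect(np.stack([xs,ys],1).astype(np.float32))
```

Run:
```python
from h import *
im=cv2.imread("pics/top0.png")
cv2.imwrite("pics/crop0.png",cv2.resize(im[170:280,170:330],None,fx=5,fy=5,interpolation=cv2.INTER_CUBIC))
h=cv2.cvtColor(im,cv2.COLOR_BGR2HSV).astype(int);H,S,V=h[...,0],h[...,1],h[...,2]
red=((H<10)|(H>170))&(S>120);blue=(H>100)&(H<130)&(S>130)
for nm,m,box,z in[("ring",red,(285,175,325,240),.031),("blue",blue,(285,175,325,240),.031),("cell",red|blue,(285,175,325,240),.031),("contact",red,(175,180,220,270),.036),("black",(V<60),(175,180,220,240),.024)]:
    n,c,r=blob(m,box);print(nm,n,c.round(2),np.round(ray("top",c,z),4),r)
```

```text
ring 41 [299.8  188.95] [0.6432 0.0394] ((299.5538635253906, 188.9307861328125), (3.4729723930358887, 11.039091110229492), 82.87498474121094)
blue 363 [301.69 208.4 ] [0.5858 0.0351] ((301.68963623046875, 208.27587890625), (32.88601303100586, 11.128094673156738), 85.2363510131836)
cell 404 [301.5  206.43] [0.5916 0.0355] ((301.3366394042969, 205.8663330078125), (37.612403869628906, 11.243921279907227), 84.2894058227539)
contact 51 [198.63 200.39] [0.6148 0.3356] ((198.24998474121094, 199.25003051757812), (14.123575210571289, 6.790180683135986), 5.194429397583008)
black 15 [194.4  228.33] [0.5342 0.3502] ((197.3911590576172, 224.91470336914062), (17.180015563964844, 27.227258682250977), 4.39870548248291)
```

View pics/crop0.png

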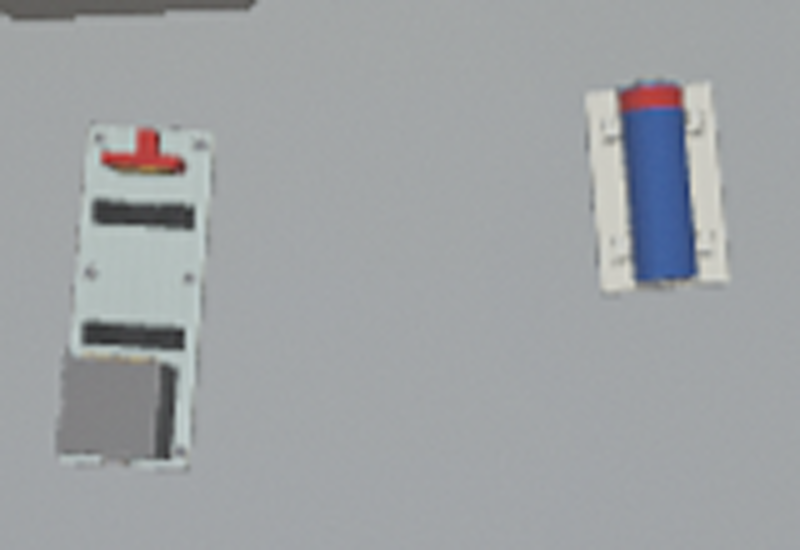

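The crop shows the holder base corners at about (92,124), (213,130) and (188,470), and saddle centres near (144,214) and (134,336). The red contact is at (145,160) and the hood at (110,405). The rest corners are at (586,92), (708,84), (729,282) and (603,292), with the red-ringed nub end at the top.

Run:
```python
from h import *
C=lambda u,v:((u+.5)/5-.5+170,(v+.5)/5-.5+170)
im=cv2.imread("pics/top0.png");h=cv2.cvtColor(im,cv2.COLOR_BGR2HSV).astype(int);V=h[...,2]
P=[ray("top",C(*p),.006) for p in[(586,92),(708,84),(729,282),(603,292)]];P=np.array(P)
print("rest c",P.mean(0),"edges",[np.round((np.linalg.norm(P[i]-P[i-1]),*(P[i]-P[i-1])),4) for i in range(4)])
B=np.array([ray("top",C(*p),.006) for p in[(92,124),(213,130),(188,470)]])
print("base",B.round(4),np.linalg.norm(B[1]-B[0]),np.linalg.norm(B[2]-B[1]));e=(B[1]-B[2]);e/=np.linalg.norm(e);print("yaw",np.arctan2(e[1],e[0]));n=np.array([-e[1],e[0]])
print("origin from base",(B[1]+B[2])/2+n*.038+e*.012)
w=np.clip(150-V,0,90)
for y0,y1,zs in[(207,219,.022),(232,241,.022)]:
    W=np.zeros_like(w);W[y0:y1,184:212]=w[y0:y1,184:212];ys,xs=np.nonzero(W>20);ww=W[ys,xs];c=(xs@ww/ww.sum(),ys@ww/ww.sum());print(c,xs.min(),xs.max(),ys.min(),ys.max(),ray("top",c,zs).round(4))
# cell ends
g=h[170:240,285:325]
red=((h[...,0]<10)|(h[...,0]>170))&(h[...,1]>100);print()
```

```text
rest c [0.59286141 0.03703912] edges [array([0.1199, 0.1197, 0.0079]), array([ 0.0728,  0.0033, -0.0728]), array([ 0.1189, -0.1185, -0.0096]), array([ 0.0746, -0.0045,  0.0745])]
base [[0.6376 0.373 ]
 [0.6325 0.3006]
 [0.431  0.3157]] 0.07257437407562657 0.20200248158505008
yaw -0.0747942800238265
origin from base [0.54655609 0.34518966]
(np.float64(198.24159841852585), np.float64(212.52146286359786)) 188 208 210 215 [0.5808 0.3393]
(np.float64(196.2560975609756), np.float64(236.7777293844367)) 186 206 234 239 [0.5095 0.3451]
```

```bash
cat >> h.py <<'E'
from scipy.spatial.transform import Rotation as Ro
def to(p,yaw):
    s=bot.read_state();R=Ro.from_rotvec(s["tcp_rot"]).as_matrix();d=R.T@(np.array(p)-s["tool_pos"])
    a=np.arctan2(R[1,0],R[0,0]);t=(yaw-a+np.pi/2)%np.pi-np.pi/2
    print("t",round(s["time"],2),"pos",s["tool_pos"].round(4),"d tool",d.round(4),"turn",round(-t,4),"F",s["wrist_force"].round(1),"w",round(s["width"],3),round(s["grip_force"],1))
E
python3 jog.py '[[[-0.044, -0.0385, 0], 0], [[-0.044, -0.0385, 0], 0], [[-0.044, -0.0385, 0], 0], [[-0.044, -0.0385, 0], 0], [[-0.044, -0.0385, 0], 0]]' 1.0 25
python3 jog.py '[[[-0.044, -0.0385, 0], 0], [[-0.044, -0.0385, 0], 0], [[-0.044, -0.0385, 0], 0], [[-0.044, -0.0385, 0], 0], [[-0.044, -0.0385, 0], 0]]'
python3 -c "
from h import *
to([.5945,.0365,.012],.073);print(ray('top',(350,180),.0))"
```

```text
time: 0.72
tool_pos: [0.3281, 0.4152, 0.2309]
tcp_rot: [-0.372, -3.119, 0.001]
wrist_force: [0.9, 0.4, 0.6]
width: 1.002
grip_force: 0.0
time: 1.35
tool_pos: [0.4965, 0.1764, 0.231]
tcp_rot: [-0.373, -3.119, -0.0]
wrist_force: [0.8, 0.6, -0.8]
width: 1.001
grip_force: 0.0
t 1.35 pos [0.4965 0.1764 0.231 ] d tool [-0.1283 -0.1129  0.2189] turn -0.3109 F [ 0.8  0.6 -0.8] w 1.001 0.0
[ 0.6719341  -0.11155826]
```

```bash
python3 jog.py '[[[-0.043, -0.038, 0], 0], [[-0.043, -0.038, 0], 0], [[-0.042, -0.037, 0], 0], [[0, 0, 0.01], -0.155], [[0, 0, 0.01], -0.156]]' >/dev/null
python3 jog.py '[[[0, 0, 0.05], 0], [[0, 0, 0.05], 0], [[0, 0, 0], 0]]' >/dev/null
python3 - <<'E'
from h import *
to([.5945,.0365,.012],.073)
for n in("scene","top"):
    im=bot.read_camera(n);cv2.imwrite(f"pics/{n}1.png",im[:,:,::-1])
a=cv2.imread("pics/scene1.png");b=cv2.imread("pics/top1.png")
cv2.imwrite("pics/c1.png",np.hstack([cv2.resize(a[130:290,200:360],(400,400),interpolation=2),cv2.resize(b[150:270,240:360],(400,400),interpolation=2)]))
E
```

```text
t 2.35 pos [0.5888 0.0381 0.1059] d tool [-0.0067 -0.002   0.0938] turn 0.0001 F [-0.2 -0.3  0.3] w 0.998 0.0
```

View pics/c1.png

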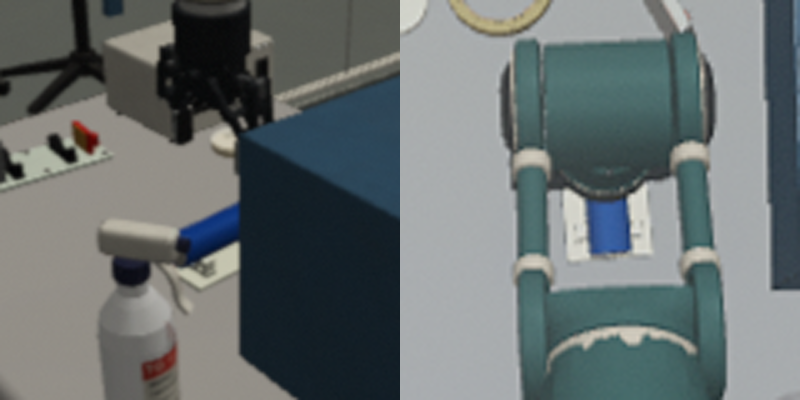

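The left panel shows the open gripper centred above the blue cell, and the right panel shows the arm covering the cell's nub half. Nothing is in the way, so I'll descend and grip.

```bash
python3 jog.py '[[[-0.0067, -0.002, 0.03], 0], [[0, 0, 0.03], 0], [[0, 0, 0.02], 0], [[0, 0, 0.013], 0], [[0, 0, 0], 0]]' >/dev/null
python3 -c "
from h import *
to([.5945,.0365,.012],.073)"
python3 jog.py '[[[0, 0, 0], 0], [[0, 0, 0], 0], [[0, 0, 0], 0], [[0, 0, 0], 0], [[0, 0, 0], 0]]' 0.0 40
python3 -c "
from h import *
to([.5945,.0365,.012],.073)"
```

```text
t 3.08 pos [0.6004 0.0367 0.0181] d tool [0.0059 0.0002 0.0061] turn 0.0002 F [ 0.6  0.2 -0.1] w 0.997 0.0
time: 3.7
tool_pos: [0.6014, 0.0362, 0.0194]
tcp_rot: [-0.115, 3.138, -0.001]
wrist_force: [-1.6, -3.1, 5.7]
width: 0.426
grip_force: 39.9
t 3.7 pos [0.6014 0.0362 0.0194] d tool [0.0069 0.0008 0.0074] turn 0.0003 F [-1.6 -3.1  5.7] w 0.426 39.9
```

```bash
python3 jog.py '[[[0, 0, 0], 0], [[0, 0, 0], 0], [[0.006, 0.0005, 0.006], 0], [[0, 0, 0], 0], [[0, 0, 0], 0]]' 0.8 40 >/dev/null
python3 -c "
from h import *
to([.5945,.0365,.012],.073)"
```

```text
t 4.33 pos [0.5941 0.0368 0.0119] d tool [-0.0003 -0.0004 -0.0001] turn 0.0002 F [ 0.4 -0.2  0.5] w 0.798 0.0
```

```bash
python3 jog.py '[[[0, 0, 0], 0], [[0, 0, 0], 0], [[0, 0, 0], 0], [[0, 0, 0], 0], [[0, 0, 0], 0]]' 0.0 40 >/dev/null
python3 -c "
from h import *
to([.5945,.0365,.012],.073)"
python3 jog.py '[[[0, 0, -0.03], 0], [[0, 0, -0.04], 0], [[0, 0, -0.04], 0], [[0, 0, 0], 0]]'
python3 -c "
from h import *
to([.556,.3415,.085],-.078)"
```

```text
t 4.95 pos [0.595  0.0358 0.0128] d tool [0.0004 0.0007 0.0008] turn 0.0003 F [-0.  -4.6  3.7] w 0.438 40.0
time: 5.45
tool_pos: [0.5976, 0.0373, 0.1261]
tcp_rot: [-0.115, 3.132, 0.001]
wrist_force: [0.8, -0.7, -2.2]
width: 0.431
grip_force: 40.9
t 5.45 pos [0.5976 0.0373 0.1261] d tool [0.0195 0.3064 0.041 ] turn 0.1512 F [ 0.8 -0.7 -2.2] w 0.431 40.9
```

```bash
python3 jog.py '[[[0.004, 0.061, 0], 0], [[0.004, 0.061, 0], 0], [[0.004, 0.061, 0], 0], [[0.004, 0.061, 0], 0], [[0.0035, 0.061, 0], 0]]' >/dev/null
python3 jog.py '[[[0, 0, 0], 0.151], [[0, 0, 0], 0], [[0, 0, 0], 0]]' >/dev/null
python3 - <<'E'
from h import *
to([.556,.3417,.085],-.078)
for n in("scene","top"):
    im=bot.read_camera(n);cv2.imwrite(f"pics/{n}2.png",im[:,:,::-1])
a=cv2.imread("pics/scene2.png");b=cv2.imread("pics/top2.png")
cv2.imwrite("pics/c2.png",np.hstack([cv2.resize(a[110:230,140:260],(400,400),interpolation=2),cv2.resize(b[170:290,140:260],(400,400),interpolation=2)]))
E
```

```text
t 6.45 pos [0.5519 0.3386 0.1206] d tool [-0.0039  0.0035  0.0355] turn 0.0019 F [-0.  -0.4 -2.4] w 0.43 41.2
```

View pics/c2.png

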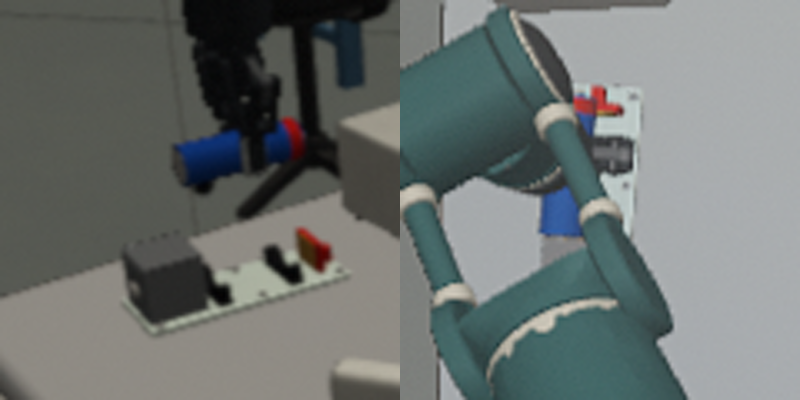

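The scene panel shows the cell held level above the holder, nub over the contact. Base corners are at crop (155,331) and (350,270). I'll cross-check the holder pose from this view.

Run:
```python
from h import *
C=lambda u,v:((u+.5)*.3-.5+140,(v+.5)*.3-.5+110)
A=ray("scene",C(155,331),.003);B=ray("scene",C(350,270),.003);L=ray("scene",C(123,303),.006)
e=(B-A)/np.linalg.norm(B-A);n=np.array([-e[1],e[0]])
print(A,B,L,np.linalg.norm(B-A),np.linalg.norm(L-A),"yaw",np.arctan2(e[1],e[0]),"org",(A+B)/2+e*.012+n*.038)
im=cv2.imread("pics/scene2.png");h=cv2.cvtColor(im,cv2.COLOR_BGR2HSV).astype(int);H,S,V=[h[...,i] for i in range(3)]
red=((H<8)|(H>172))&(S>120)
for nm,box in[("contact",(222,170,245,195)),("ring",(215,140,240,165))]:
    r=blob(red,box);print(nm,r[0],r[1])
E=.546;yaw=-.078
for p in[(.060,-.023,.036),(.060,.023,.036),(.07,-.023,.036),(.07,-.023,.006),(-.052,-.028,.063)]:
    c,s=np.cos(yaw),np.sin(yaw);w=(.546+c*p[0]-s*p[1],.3425+s*p[0]+c*p[1],p[2]);q=proj("scene",w);print(p,q.round(1),"crop",((q-[140,110]+.5)/.3-.5).round(0))
```

```text
[0.43449734 0.32121313] [0.63334486 0.30868362] [0.43308565 0.38306479] 0.19924187717401343 0.06186777461990769 yaw -0.06292745660369002 org [0.54828702 0.35211853]
contact 40 [234.925 184.3  ]
ring 48 [228.39583333 150.91666667]
(0.06, -0.023, 0.036) [235.  183.3] crop [318. 246.]
(0.06, 0.023, 0.036) [228.4 178.2] crop [296. 228.]
(0.07, -0.023, 0.036) [237.8 182.5] crop [327. 243.]
(0.07, -0.023, 0.006) [238.5 191. ] crop [330. 271.]
(-0.052, -0.028, 0.063) [201.4 185.5] crop [206. 253.]
```

```bash
python3 -c "
import cv2
a=cv2.imread('pics/scene2.png');cv2.imwrite('pics/c3.png',cv2.resize(a[135:215,165:255],(720,640)[:2] if 0 else (675,600),interpolation=2))"
```

```text
(no output)
```

View pics/c3.png

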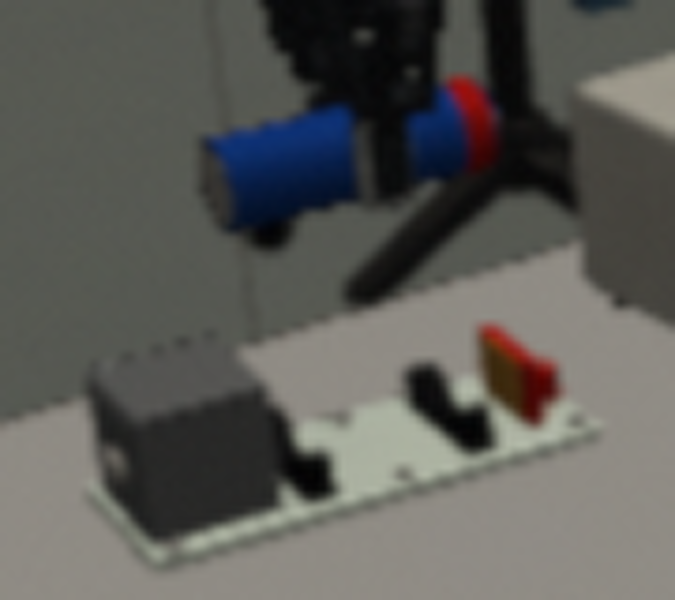

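The brass face top corners lie at pixels (229.0,178.2) and (234.2,183.5), within about 1 px of my predicted pose, so the holder is at about (0.546, 0.342) with yaw -0.078. The flat-end centre of the held cell is near (193.5,159). Next I'll check the cell's position in the grip and work out the move to 14 mm beyond the seat.

Run:
```python
from h import *
to([.560,.3409,.045],-.078)
s=bot.read_state();p=s["tool_pos"]+[0,0,bot.hold_point_z];e=np.array([.997,-.076,0])
print(proj("scene",p-.06*e),proj("scene",p+.046*e))
```

```text
t 6.55 pos [0.5526 0.3384 0.1215] d tool [-0.0073  0.0031  0.0764] turn 0.0003 F [ 0.1  0.1 -2.2] w 0.428 41.2
[194.45236749 158.74347597] [227.17117223 150.63235744]
```

```bash
python3 jog.py '[[[-0.007, 0.003, 0.025], 0], [[0, 0, 0.025], 0], [[0, 0, 0.02], 0], [[0, 0, 0.006], 0], [[0, 0, 0], 0]]' >/dev/null
python3 -c "
from h import *
to([.560,.3409,.0363],-.078)"
```

```text
t 7.17 pos [0.56   0.3417 0.0461] d tool [-0.0001 -0.0008  0.0098] turn -0.0 F [ 0.1  0.3 -2.3] w 0.433 41.2
```

Now press the nub end onto the contact block so the cell tilts in the grip.

```bash
python3 jog.py '[[[0, -0.0008, 0.006], 0], [[0, 0, 0.004], 0], [[0, 0, 0.003], 0], [[0, 0, 0.003], 0], [[0, 0, 0], 0]]' - 30 >/dev/null
python3 -c "
from h import *
to([.560,.3409,.0263],-.078)"
python3 jog.py '[[[0, 0, 0.003], 0], [[0, 0, 0.002], 0], [[0, 0, 0], 0]]' >/dev/null
python3 - <<'E'
from h import *
to([.560,.3409,.0263],-.078)
im=bot.read_camera("scene");cv2.imwrite("pics/s4.png",cv2.resize(im[135:215,165:255,::-1],(675,600),interpolation=2))
E
```

```text
t 7.8 pos [0.5598 0.3417 0.0312] d tool [-0.0002 -0.0008  0.0049] turn 0.0004 F [-4.7 -0.3  4.3] w 0.432 42.3
t 8.18 pos [0.5595 0.3417 0.026 ] d tool [-0.0006 -0.0008 -0.0003] turn 0.0003 F [-5.2 -0.2  4.7] w 0.435 43.2
```

View pics/s4.png

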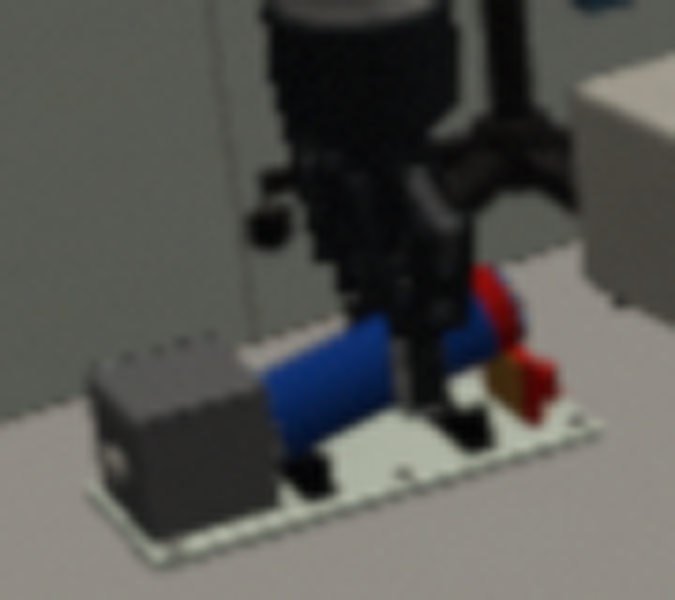

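The cell is tilted: the nub end (510,310) rests on the contact block at (515,380), and the flat end is at the hood mouth (280,410). Now I'll push it into the spring.

```bash
python3 jog.py '[[[0.005, 0, 0], 0], [[0.005, 0, 0], 0], [[0.004, 0, 0], 0], [[0.004, 0, 0], 0], [[0, 0, 0], 0]]' - 50 >/dev/null
python3 - <<'E'
from h import *
to([.5435,.3422,.0263],-.078)
im=bot.read_camera("scene");cv2.imwrite("pics/s5.png",cv2.resize(im[135:215,165:255,::-1],(675,600),interpolation=2))
E
```

```text
t 8.85 pos [0.5451 0.3431 0.026 ] d tool [ 0.0015 -0.001  -0.0003] turn 0.0006 F [ 9.7 -0.1 -3.8] w 0.429 50.3
```

View pics/s5.png

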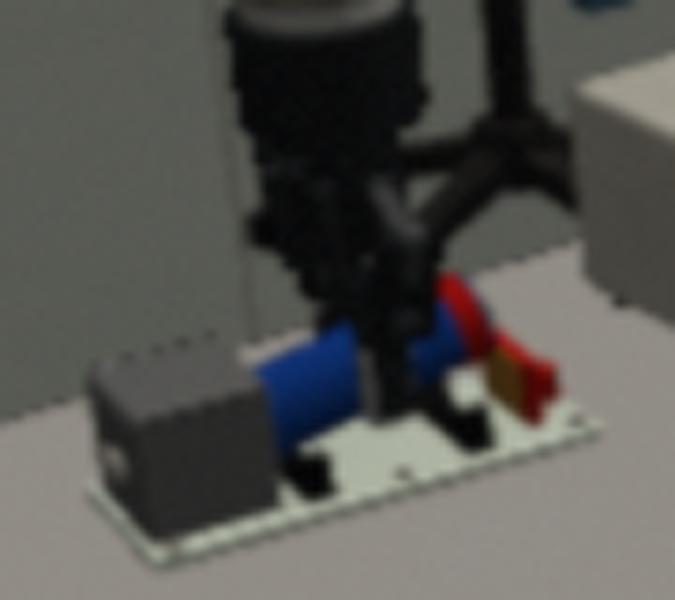

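The nub end at (465,315) has come back behind the contact face. The 9.7 N reaction means the plate is pressed about 14 mm with the cell still tilted. I'll push 2 mm more, then lower.

```bash
python3 jog.py '[[[0.002, 0, 0], 0], [[0, 0, 0.003], 0], [[0, 0, 0.003], 0], [[0, 0, 0.002], 0], [[0, 0, 0], 0]]' >/dev/null
python3 -c "
from h import *
to([.5435,.3422,.0123],-.078)"
python3 jog.py '[[[0, 0, 0.002], 0], [[0, 0, 0.002], 0], [[0, 0, 0.001], 0], [[0, 0, 0], 0]]' >/dev/null
python3 -c "
from h import *
to([.5435,.3422,.0123],-.078)"
```

```text
t 9.53 pos [0.5446 0.3436 0.0196] d tool [ 0.001  -0.0015  0.0072] turn 0.0002 F [10.3 -1.2  2.7] w 0.427 50.6
t 10.03 pos [0.5455 0.3439 0.0158] d tool [ 0.0019 -0.0018  0.0035] turn 0.0004 F [ 9.6 -2.1  6.7] w 0.429 51.0
```

```bash
python3 jog.py '[[[0.001, -0.001, 0.002], 0], [[0, 0, 0.002], 0], [[0, 0, 0], 0]]' >/dev/null
python3 - <<'E'
from h import *
to([.5435,.3422,.0123],-.078)
im=bot.read_camera("scene");cv2.imwrite("pics/s6.png",cv2.resize(im[135:215,165:255,::-1],(675,600),interpolation=2))
E
```

```text
t 10.4 pos [0.5457 0.3438 0.0126] d tool [ 0.002  -0.0017  0.0003] turn 0.0002 F [10.1 -0.9  7.6] w 0.429 51.5
```

View pics/s6.png

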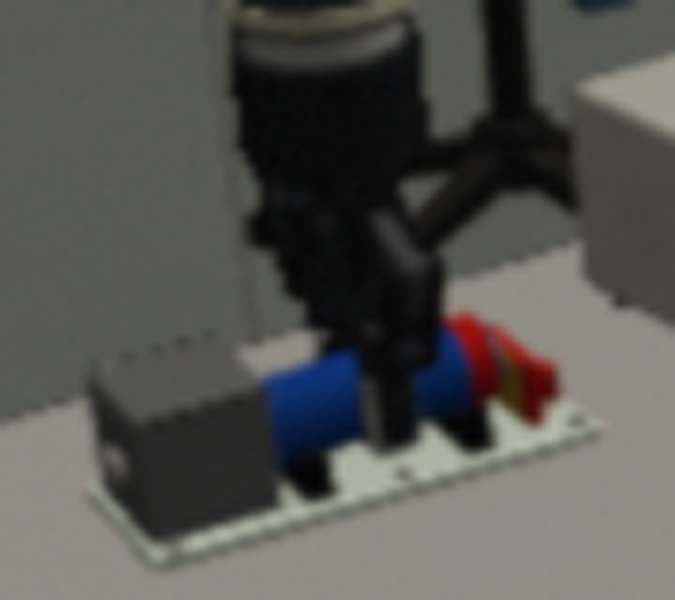

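The cell is almost level, with its ring at (475,355) now just in front of the brass face at (510,380). The plate is still about 4 mm over-pressed. I'll press the last bit.

```bash
python3 jog.py '[[[0, 0, 0.002], 0], [[0, 0, 0.002], 0], [[0, 0, 0], 0]]' - 30 >/dev/null
python3 -c "
from h import *
to([.5435,.3422,.0123],-.078)"
```

```text
t 10.82 pos [0.5458 0.3437 0.0114] d tool [ 0.0021 -0.0017 -0.0009] turn 0.0007 F [ 5.7 -4.9 22.4] w 0.431 53.3
```

The downward reaction jumped to 22 N, so both saddles are carrying the cell. Releasing and retreating.

```bash
python3 jog.py '[[[0, 0, 0], 0], [[0, 0, 0], 0], [[0, 0, 0], 0], [[0, 0, 0], 0]]' 0.8 20 >/dev/null
python3 -c "
from h import *
to([.5435,.3422,.0123],-.078)"
python3 jog.py '[[[0, 0, -0.02], 0], [[0, 0, -0.04], 0], [[0, 0, -0.05], 0], [[0, 0, -0.05], 0], [[0, 0, 0], 0]]' >/dev/null
python3 - <<'E'
from h import *
to([.5435,.3422,.0123],-.078)
im=bot.read_camera("scene");cv2.imwrite("pics/scene7.png",im[...,::-1])
cv2.imwrite("pics/s7.png",cv2.resize(im[135:215,165:255,::-1],(675,600),interpolation=2))
e=np.array([np.cos(-.078),np.sin(-.078),0]);o=np.array([.546,.342,.031])
for x in(-.052,.054,.06): q=proj("scene",o+e*x);print(x,((q-[165,135]+.5)*7.5).round(0))
E
```

```text
t 11.32 pos [0.5379 0.3415 0.0033] d tool [-0.0055  0.0011 -0.009 ] turn 0.0005 F [-1.2  0.5  0.2] w 0.801 0.0
t 11.95 pos [0.5427 0.3441 0.1725] d tool [ 0.0008 -0.0031  0.1602] turn 0.0003 F [ 0.9 -0.2  0.1] w 0.801 0.0
-0.052 [259. 429.]
0.054 [492. 361.]
0.06 [505. 358.]
```

View pics/s7.png

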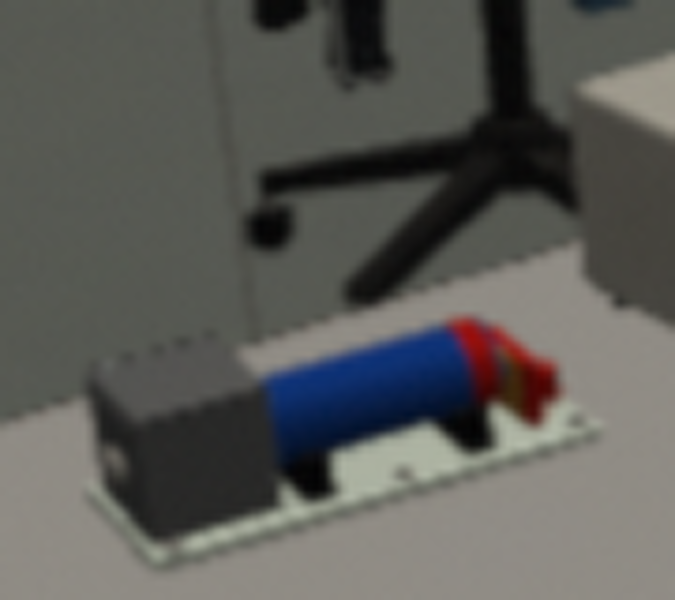

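Run:
```python
from h import *
e=np.array([np.cos(-.078),np.sin(-.078),0]);o=np.array([.546,.342,.031])
def meas(f,x0,x1,rb):
    im=cv2.imread(f);h=cv2.cvtColor(im,cv2.COLOR_BGR2HSV).astype(int);H,S=h[...,0],h[...,1]
    blue=(H>100)&(H<130)&(S>120);red=((H<8)|(H>172))&(S>110)
    up=[];lo=[]
    for x in range(x0,x1):
        y=np.nonzero(blue[130:215,x])[0]+130;up.append(y.min());lo.append(y.max())
    xs=np.arange(x0,x1);print(f,"slopes",np.polyfit(xs,up,1),np.polyfit(xs,lo,1),"ring",blob(red,rb)[:2])
meas("pics/scene2.png",197,212,(222,140,235,165));meas("pics/scene7.png",203,224,(222,170,231,192))
for x in(-.05,.04,.046):print(x,proj("scene",o+e*x))
for n,z in(("up",.019),("lo",-.019)):
    a,b=[proj("scene",o+e*x+np.array([0,0,z])) for x in(-.04,.03)];print(n,a,b,(b-a)[1]/(b-a)[0])
```

```text
pics/scene2.png slopes [ -0.33214286 218.02380952] [ -0.31785714 227.64285714] ring (49, array([228.42857143, 151.04081633]))
pics/scene7.png slopes [ -0.28571429 242.71428571] [ -0.33246753 263.1965368 ] ring (34, array([228.5       , 181.97058824]))
-0.05 [199.66329258 191.46891866]
0.04 [226.18212201 183.82417396]
0.046 [227.88957199 183.33195695]
up [201.94780382 185.02429007] [222.74689513 179.17465001] -0.2812449822384197
lo [203.43365765 196.07931344] [223.8846432  190.04193951] -0.2952118821568431
```

The picture shows the cell level in both saddles. Its silhouette edges are within about 1 px of a seated cell, and the nub is at the contact. Handing in.

```bash
python3 -c "
from workcell import bot
print(bot.finish_job())"
```

```text
the job is handed in; nothing more can be done
None
```

The blue cell is seated level in both saddles with its nub at the red contact, released, and handed in at about 12 s; the last picture agrees to about 1 px, but no verdict was returned.

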